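# Find the concealed catch of the bearing case

## Task

The blue bearing case on the bench opens with a concealed catch: one of the six identical grey plates in the row along its top panel is really a push button. Feel along the row with closed fingertips, pressing plates gently, until you find the one that gives, press it fully in so that the cover springs up by itself, then take the hand away. Do not lift or pull the cover, strike or press anything hard, or disturb the loose things around the case.

Things in the scene. Friction and masses are not known exactly. Their poses are not given: they have to be found in the camera images.
- case: Blue case bolted to the bench, 220 (x) x 260 (y) x 90 (z) mm, yaw within 0.35 rad. Origin: centre of its underside; x points from the front panel to the cover hinge, y along the plate row, z up. Flat top at z = 90 mm. Row of six plates in the front panel (x = -99 to -51 mm), cover behind it (x = -34 to 110 mm).
- row (a point): Centre of the plate row, at plate-top height: x = -75, y = 0, z = 88 mm of the case, same axes. Six identical grey plates, each 46 (x) by 35 (y) mm, 3 mm gaps, centred at y = -95, -57, -19, 19, 57, 95 mm from here; tops 2 mm below the panel around them.
- row_left (a point): Centre of the top of the leftmost plate (y = +95 mm). Five plates are stiff (rubber-backed, give under 1 mm at 10 N); one, in any of the six places and not to be told by eye, is a sprung button: it starts to give at about 2 N, is fully in (6 mm lower than the others) at about 6 N, frees the cover when 4 to 5 mm in, and comes back up when let go.
- cover (a joint): Angle of the grey cover (144 x 258 x 7 mm, flush with the case top, hinged on the edge at x = 110 mm of the case). 0 = shut and latched; grows as it opens upward. Once the catch is pressed a spring raises it by itself within about 1 s to about 0.95 rad, where it stays; it swings up next to the pressing hand. It cannot be opened while latched.
- cover_edge (a point): Middle of the cover's free front edge, on its top face: at x = -34, y = 0, z = 90 mm of the case when shut; about 100 mm higher when sprung up.
- bearing: Loose steel ball bearing lying flat, 62 mm across, 17 mm high, left (+y of the case) of the panel; origin under its centre. Leave alone.
- carton: Loose cardboard carton 80 x 60 x 50 mm, left of the cover; origin under its centre. Leave alone.
- tape: Loose orange roll of tape lying flat, 100 mm across, 30 mm high, right (-y) of the panel; origin under its centre. Leave alone.
- mug: Loose white mug, 80 mm across, 90 mm high, handle pointing away from the case, right of the cover; origin under its centre. Leave alone.
- screwdriver: Loose screwdriver lying along the case's y, in front of the case, about 50 mm off its front face; origin near its middle, underside. Leave alone.
- wrench: Loose steel wrench lying on the left of the bench; origin near its middle, underside. Leave alone.
- scanner: Loose grey and black hand scanner, 175 x 50 x 35 mm, lying on the right of the bench; origin under its handle. Leave alone.

How it is judged (in metres and radians):
On the way:
1. the catch is pressed and the cover springs up (value of joint cover above 0.5 rad), for 0.2 s.
At the end, for the whole second after the job is handed in: the cover stands sprung up at rest (0.6 to 1.25 rad), and every loose thing is within 30 mm of where it was (value of joint cover between 0.6 and 1.25 rad and velocity of joint cover between -0.1 and 0.1 rad/s and distance of each of bearing, carton, tape, mug, screwdriver, wrench, scanner from where it was at the start of the episode below 0.03 m); the robot touches nothing.
It fails at once if the cover is lifted or pulled beyond where its spring leaves it (over 1.25 rad) (value of joint cover above 1.25 rad).
It fails at once if something is struck or pressed hard, over 100 N (contact force between any of the fingers, the arm and anything else above 100 N).
It fails at once if a loose thing is moved more than 30 mm or lifted (distance of any of bearing, carton, tape, mug, screwdriver, wrench, scanner from where it was at the start of the episode above 0.03 m).
It also fails if it takes over 48 s, if anything falls off the work surface, if the arm or the gripper's body presses on something with over 40 N, if the wrist force passes 120 N, or if a joint passes its speed limit or range.

## Robot

A 7-joint arm with a two-finger parallel gripper is mounted at the origin on the work surface. World frame = base frame: x ahead of the robot, y to its left, z up, the work surface at z = 0. Lengths are in m, angles in degrees, forces in N, time in s.
With the tool pointing down it reaches from about 0.35 to 0.9 m from the base axis. Payload 7.2 kg.
Tool frame: the origin (TCP) lies on the centre line of the jaws, within the pads' length; the fingertips stand 14 mm ahead of it and the grasp point (between the pads) lies 5 mm behind it; x points along the fingers, z is the direction in which the jaws open and shut, and the axes are right-handed (so a half turn about x gives the same grasp; the last joint's range is limited). The gripper opens to 88 mm and grips with 3 to 60 N. Pads are 20 mm wide; open, the fingers measure 115 mm over their backs; the gripper's body (75 mm by 178 mm) begins 61 mm behind the grasp point.
Start: joints at [64.446, 23.554, -0.728, 91.456, 0.321, 64.991, -4.71], TCP at [0.231, -0.581, 0.237] pointing down, gripper open.
Joint ranges: [-169.25, 169.25], [-16.82, 113.86], [-84.01, 82.57], [7.8, 145.47], [-59.2, 239.2], [7.22, 106.19], [-163.78, 163.78]. Speed limits (degrees/s): [136.94, 136.94, 172.46, 172.46, 180, 180, 180].

## Interface

Orientations are given as [roll, pitch, yaw] about the fixed x, y, z axes, in that order (R = Rz(yaw) Ry(pitch) Rx(roll)).
In Python, from cell import readout, imaging, job gives the robot as it stands.
- The arm moves only by the tool carry_out, never from a script. Its argument "series" is a list of rows, each a list of 7 numbers: the turn, a rotation vector about the world's x, y, z in rad, then the shift along the world's x, y, z in mm, then the closure in counts, from 0 (fully open) to 255 (shut). In form: [[rx, ry, rz, tx, ty, tz, jaw], ...]. A call has 1 to 5 rows; each row shifts and turns the commanded pose from where the row before left it; what a row does not reach is not made up. A row lasts 1/10 s, in which the tool goes at most 50 mm and 8.59 degrees, less where a joint would pass 70% of its speed; a pose out of reach is approached as far as the arm can. A call is refused whole if a number of a shift passes 50 or a number of a turn 0.15, either way. A call with a gripper value outside its range is refused whole. The fingers move at their own pace and stop on an object; "force" is the grip in N (left out, the last holds). Time passes only in rows, so rows that do not move let the fingers close. It gives the time, the measured TCP pose, the force and the opening at its end, in the units of the state.
- readout.get_obs(): the state, without advancing time (a new reading comes with each control period).
- imaging.get_image(name): name is "scene" or "top" or "wrist"; returns a dict with "color" (480x640x3 uint8, red, green, blue), "fx", "fy", "cx", "cy" (pixels), "eye" and "orientation" of the camera in the world; the wrist camera has in their place "T_tool_cam" (4x4, takes a point from camera to tool coordinates, whose origin is the TCP and whose axes are the tool frame's). Camera axes: x right, y up, looking along -z (the intrinsics and any distortion apply to the point x, -y, -z); pixel columns grow to the right and rows downward; lengths in m; the calibration is good to about 2 mm. A picture is of the moment at which its call begins: read the wrist's pose just before it. There is no depth.
- job.close_job(): hands the job in, once; it reports no verdict.
The state is a dict: "time_s": time; "joint_positions": joint angles; "qvel": joint speeds; "joint_torque": joint torques, N m; "tool_pos": TCP position; "tcp_rot": TCP orientation; "wrist_force": force on the tool from outside, world axes, zero at the start; "moment": the same for the moment, N m; "grip_width": finger opening in m.
Only numpy, scipy, OpenCV 4.12 (cv2) and the standard library are available. Lean on these libraries where they do the work, as an engineer would, in place of code of your own. Each camera call takes 0.05 s, during which the arm holds its last target.

## Working session

There is one attempt and no reset: what is moved stays moved. The work goes in short steps, Python scripts to look and compute and a tool call to move; the robot and the scene stay as the last step left them, time stands still between calls to the robot, and variables do not carry over. Pictures are saved under pics/ and viewed, and the job is handed in when it is done.

Besides the shell and the picture viewer there is one more tool, called after "Emit:" by a JSON object that holds its "api" and its "payload", one argument or row to a line. carry_out: Moves the arm, as the interface text tells. Its arguments: {"type":"object","properties":{"series":{"type":"array","items":{"type":"array","items":{"type":"number"}}},"force":{"type":"number"}},"required":["series"]}

```bash
mkdir -p pics; ls
cat > h.py <<'E'
import numpy as np,cv2
from cell import readout,imaging,job
def snap(n,f):
    im=imaging.get_image(n); cv2.imwrite('pics/'+f,im['color'][:,:,::-1]); return im
E
python3 - <<'E'
from h import *
o=readout.get_obs(); print(o)
for n in ['scene','top','wrist']:
    im=snap(n,n+'0.png'); print(n,{k:v for k,v in im.items() if k!='color'})
E
```

```text
pics
{'time_s': 0.0, 'joint_positions': array([64.44630747, 23.60041647, -0.73060101, 91.50433969,  0.32256944,
       64.99013698, -4.71008826]), 'qvel': array([-0.00629118,  0.12948719, -0.03734877,  0.08468334,  0.1049654 ,
       -0.07508607,  0.06543882]), 'joint_torque': array([ 1.09201683e-03, -5.87952840e+01,  6.42501879e-01, -2.91077650e+01,
       -5.37367584e-02,  1.83148845e-02,  1.27267795e-04]), 'tool_pos': array([ 0.2303396 , -0.58048007,  0.23580244]), 'tcp_rot': array([-175.53154605,   89.90716472,  116.11840648]), 'wrist_force': array([ 0.08165309, -0.37581393, -0.87899512]), 'moment': array([ 0.01603931,  0.00315813, -0.01878605]), 'grip_width': 0.08768775563381026}
scene {'fx': 548.9455917095174, 'fy': 548.9455917095174, 'cx': 322.82248539957186, 'cy': 241.4736795977983, 'eye': array([1.47223349, 0.74340436, 0.97280565]), 'orientation': array([ 53.10878156,  -1.10545274, 130.25398626])}
top {'fx': 440.6238204499701, 'fy': 440.6238204499701, 'cx': 316.7645743346727, 'cy': 234.1554612880121, 'eye': array([ 0.52067698, -0.02171678,  1.15163759]), 'orientation': array([  2.6548366 ,   1.00778974, -88.83957717])}
wrist {'fx': 428.3604469883284, 'fy': 428.3604469883284, 'cx': 309.07122519350065, 'cy': 244.7889137345245, 'T_tool_cam': array([[-2.96737186e-04,  2.92350699e-01, -9.56311132e-01,
        -1.48618999e-01],
       [-2.75403418e-04,  9.56311114e-01,  2.92350778e-01,
         7.97606767e-02],
       [ 9.99999918e-01,  3.50122702e-04, -2.03258687e-04,
        -4.61449019e-04],
       [ 0.00000000e+00,  0.00000000e+00,  0.00000000e+00,
         1.00000000e+00]])}
```

View pics/top0.png

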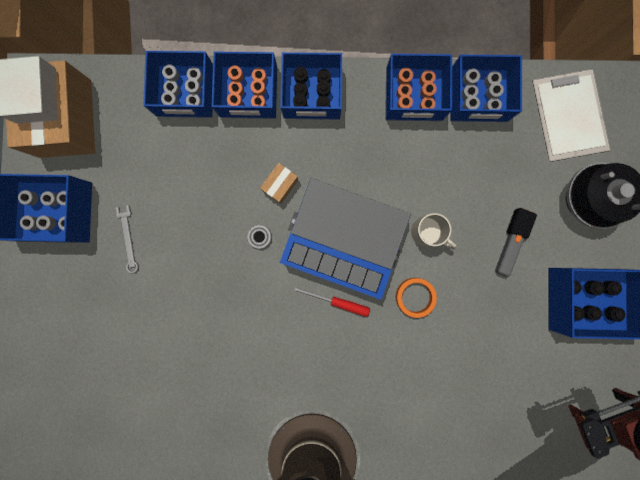

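View pics/scene0.png

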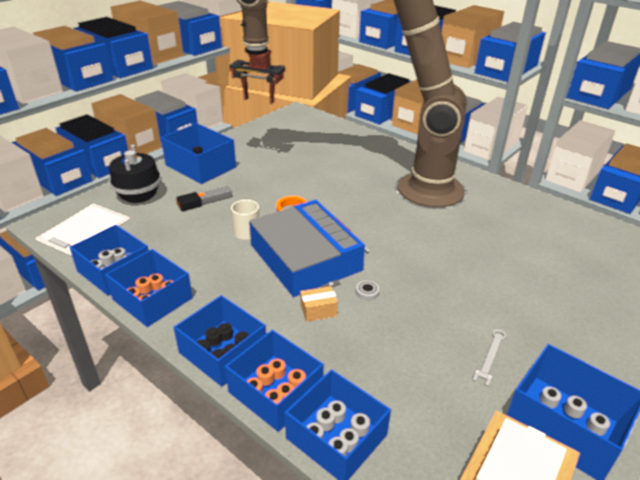

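The top view shows the case around (347,240). The plate row runs from about (299,254) to (374,281), and the loose objects sit around the case. I'll zoom in for accurate corner positions.

Run:
```python
import cv2
a=cv2.imread('pics/top0.png')[170:310,270:420]
cv2.imwrite('pics/crop.png',cv2.resize(a,None,fx=4.2,fy=4.2,interpolation=cv2.INTER_CUBIC)[:590])
```

```text
(no output)
```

View pics/crop.png

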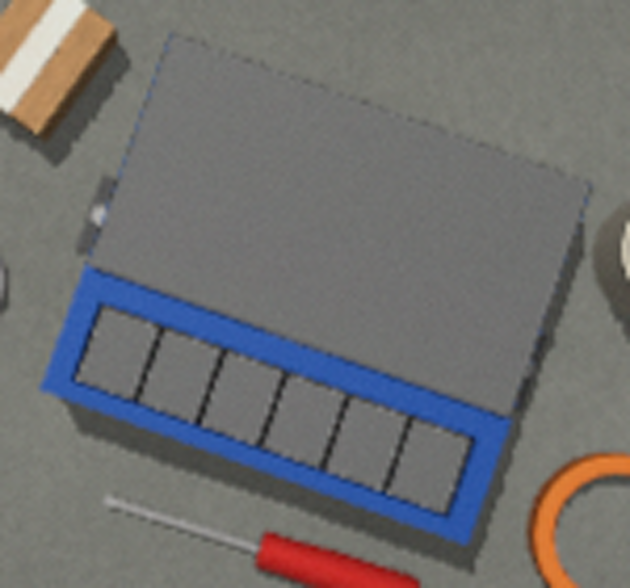

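```bash
cat >> h.py <<'E'
from scipy.spatial.transform import Rotation as R
from scipy.optimize import least_squares
def proj(P,eye,Rm,im):
    c=(np.asarray(P)-eye)@Rm
    return np.c_[im['cx']+im['fx']*c[:,0]/-c[:,2], im['cy']-im['fy']*c[:,1]/-c[:,2]]
def case2w(p,q):
    c,s=np.cos(q[2]),np.sin(q[2]); p=np.asarray(p,float)
    return np.c_[q[0]+c*p[:,0]-s*p[:,1], q[1]+s*p[:,0]+c*p[:,1], p[:,2]]
E
python3 - <<'E'
from h import *
im=imaging.get_image('top')
px=np.array([(170,33),(590,187),(470,543),(43,388),(101,305),(474,437),(449,515),(75,380)])/4.2+[270,170]-0.38
M=[(110,130,90),(110,-130,90),(-110,-130,90),(-110,130,90),(-52,113,89),(-52,-113,89),(-98,-113,89),(-98,113,89)]
M=np.array(M)/1000
Rm=R.from_euler('xyz',im['orientation'],degrees=True).as_matrix()
f=lambda q:(proj(case2w(M,q),im['eye'],Rm,im)-px).ravel()
r=least_squares(f,[.5,-.05,-.33]);print(r.x,f(r.x).round(1))
pl=[(-.075,y/1000,.088) for y in (95,57,19,-19,-57,-95)]
print(case2w(pl,r.x).round(4))
o=readout.get_obs();print(o['tool_pos'],R.from_euler('xyz',o['tcp_rot'],degrees=True).as_matrix().round(3))
E
```

```text
[ 0.56217216 -0.07095682 -0.32378451] [-0.1 -0.4  1.4 -1.2 -0.3  0.5 -0.8  0.6  0.3  0.1 -0.   0.4 -0.4 -0.1
 -0.   0.2]
[[ 0.5213  0.043   0.088 ]
 [ 0.5092  0.0069  0.088 ]
 [ 0.4971 -0.0291  0.088 ]
 [ 0.485  -0.0651  0.088 ]
 [ 0.4729 -0.1011  0.088 ]
 [ 0.4608 -0.1372  0.088 ]]
[ 0.23041046 -0.58068488  0.2361311 ] [[-0.     0.929  0.369]
 [ 0.001  0.369 -0.929]
 [-1.    -0.    -0.001]]
```

Pose fit is good (residuals about 1 px). I'll set the jaw axis along the case y, with the camera on the robot side, and start at the rightmost plate.

Emit:
{"api": "carry_out", "payload": {
  "series": [
    [0,0,0.1435,13.5,26,0,255],
    [0,0,0.1435,13.5,26,0,255],
    [0,0,0.1435,13.5,26,0,255],
    [0,0,0.1435,13.5,26,0,255],
    [0,0,0.1435,13.5,26,0,255]
  ],
  "force": 20
}}

```text
time_s: 0.7
tool_pos: [0.2984, -0.4498, 0.2366]
tcp_rot: [-164.2, 90.0, 168.9]
wrist_force: [0.2, -0.6, -0.7]
grip_width: 0.0514
```

Emit:
{"api": "carry_out", "payload": {
  "series": [
    [0,0,0.1435,13.5,26,0,255],
    [0,0,0.1435,13.5,26,0,255],
    [0,0,0.1435,13.5,26,0,255],
    [0,0,0.1435,13.5,26,0,255],
    [0,0,0.1435,13.5,26,0,255]
  ]
}}

```text
time_s: 1.2
tool_pos: [0.3658, -0.3198, 0.2367]
tcp_rot: [-120.0, 90.0, -105.8]
wrist_force: [0.2, -0.6, 0.2]
grip_width: 0.0112
```

Emit:
{"api": "carry_out", "payload": {
  "series": [
    [0,0,0.1435,13.5,26,0,255],
    [0,0,0.1435,13.5,26,0,255],
    [0,0,0.1435,13.5,26,0,255],
    [0,0,0.1435,13.5,26,0,255],
    [0,0,0.1435,13.5,26,0,255]
  ]
}}

```text
time_s: 1.7
tool_pos: [0.4333, -0.1899, 0.2367]
tcp_rot: [-137.5, 90.0, -82.2]
wrist_force: [0.6, -0.4, -0.0]
grip_width: 0.0003
```

Emit:
{"api": "carry_out", "payload": {
  "series": [
    [0,0,0.1435,13.5,26,0,255],
    [0,0,0.1435,13.5,26,0,255],
    [0,0,0,0,0,0,255],
    [0,0,0,0,0,0,255],
    [0,0,0,0,0,0,255]
  ]
}}

```text
time_s: 2.2
tool_pos: [0.4595, -0.14, 0.2365]
tcp_rot: [138.7, 90.0, -150.1]
wrist_force: [-0.1, -0.4, 0.3]
grip_width: 0.0007
```

Run:
```python
from h import *
o=readout.get_obs();print(o)
Rm=R.from_euler('xyz',o['tcp_rot'],degrees=True).as_matrix();print(Rm.round(4),np.degrees(np.arctan2(Rm[1,2],Rm[0,2])))
snap('wrist','w1.png')
```

```text
{'time_s': 2.2, 'joint_positions': array([ 44.52598847,  13.19029575, -38.56026357, 108.924513  ,
         9.38189864,  61.05044054,  73.38953619]), 'qvel': array([ 0.3713926 , -0.12406704,  0.07223639,  0.01278977, -0.14734792,
        0.02477743,  0.1603276 ]), 'joint_torque': array([-6.24177475e-01, -3.89374995e+01, -4.43809256e+00, -2.77543509e+01,
       -3.90140747e-02,  5.99745288e-02,  2.79907828e-03]), 'tool_pos': array([ 0.45951899, -0.13997131,  0.23648792]), 'tcp_rot': array([ 138.67887499,   89.96041361, -150.06461369]), 'wrist_force': array([-0.09860709, -0.40615388,  0.33384834]), 'moment': array([ 0.05197279, -0.16070386, -0.03943237]), 'grip_width': 0.0007347888286243022}
[[-6.000e-04 -9.470e-01  3.213e-01]
 [-3.000e-04  3.213e-01  9.470e-01]
 [-1.000e+00  5.000e-04 -5.000e-04]] 71.25651809837272
```

Run:
```python
from h import *
o=readout.get_obs();im=imaging.get_image('wrist');T=im['T_tool_cam']
Rt=R.from_euler('xyz',o['tcp_rot'],degrees=True).as_matrix()
Rc=Rt@T[:3,:3];eye=o['tool_pos']+Rt@T[:3,3]
q=[ 0.56217216,-0.07095682,-0.32378451]
c=im['color'][:,:,::-1].copy()
P=[(-.075+a,y/1000+b,.088) for y in (95,57,19,-19,-57,-95) for a in(-.023,.023) for b in(-.0175,.0175)]
for u in proj(case2w(P,q),eye,Rc,im):
    cv2.circle(c,tuple(int(v) for v in u.round()),3,(0,0,255),1)
cv2.imwrite('pics/w1o.png',c)
```

```text
(no output)
```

View pics/w1o.png

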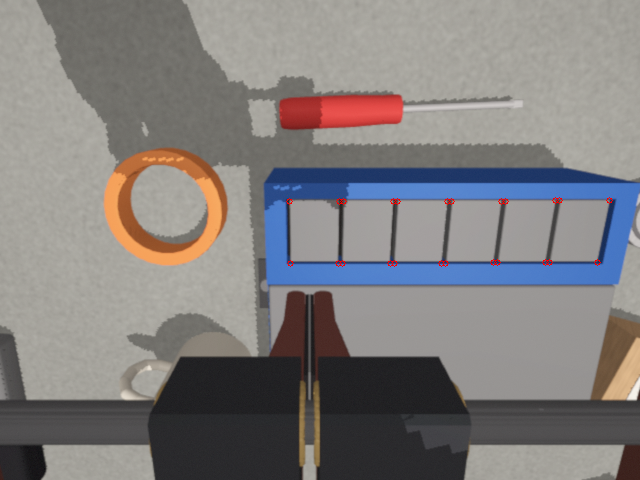

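The wrist overlay agrees with the plate corners to 1–2 px (about 1 mm). Next I'll descend to hover about 8 mm above the right plate.

Emit:
{"api": "carry_out", "payload": {
  "series": [
    [0,0,0,1.3,2.8,-40,255],
    [0,0,0,0,0,-40,255],
    [0,0,0,0,0,-25,255],
    [0,0,0,0,0,-15,255],
    [0,0,0,0,0,0,255]
  ]
}}

```text
time_s: 2.8
tool_pos: [0.4597, -0.1366, 0.1148]
tcp_rot: [90.4, 89.8, 161.7]
wrist_force: [0.5, 0.3, 0.2]
grip_width: 0.0002
```

Emit:
{"api": "carry_out", "payload": {
  "series": [
    [0,0,0,0,0,-4,255],
    [0,0,0,0,0,-2,255],
    [0,0,0,0,0,0,255]
  ]
}}

```text
time_s: 3.1
tool_pos: [0.4617, -0.1364, 0.1112]
tcp_rot: [-99.0, 89.9, -27.6]
wrist_force: [-0.4, 0.1, 0.7]
grip_width: 0.0005
```

Emit:
{"api": "carry_out", "payload": {
  "series": [
    [0,0,0,0,0,-2,255],
    [0,0,0,0,0,-2,255],
    [0,0,0,0,0,-2,255],
    [0,0,0,0,0,0,255]
  ]
}}

```text
time_s: 3.5
tool_pos: [0.4612, -0.1361, 0.1044]
tcp_rot: [86.8, 90.0, 158.2]
wrist_force: [0.3, 0.4, -0.5]
grip_width: 0.0004
```

Emit:
{"api": "carry_out", "payload": {
  "series": [
    [0,0,0,0,0,-1,255],
    [0,0,0,0,0,0,255]
  ]
}}

```text
time_s: 3.7
tool_pos: [0.4613, -0.1361, 0.1035]
tcp_rot: [84.8, 90.0, 156.2]
wrist_force: [-0.3, 0.1, 0.8]
grip_width: 0.0005
```

Emit:
{"api": "carry_out", "payload": {
  "series": [
    [0,0,0,0,0,-1,255],
    [0,0,0,0,0,0,255]
  ]
}}

```text
time_s: 3.9
tool_pos: [0.4613, -0.1361, 0.1026]
tcp_rot: [84.1, 90.0, 155.5]
wrist_force: [-0.1, 0.4, 0.3]
grip_width: 0.0005
```

Emit:
{"api": "carry_out", "payload": {
  "series": [
    [0,0,0,0,0,-1,255],
    [0,0,0,0,0,0,255]
  ]
}}

```text
time_s: 4.1
tool_pos: [0.4614, -0.1361, 0.1019]
tcp_rot: [-159.8, 90.0, -88.4]
wrist_force: [-1.7, -0.1, 5.0]
grip_width: 0.0007
```

Emit:
{"api": "carry_out", "payload": {
  "series": [
    [0,0,0,0,0,-1,255],
    [0,0,0,0,0,0,255]
  ]
}}

```text
time_s: 4.3
tool_pos: [0.4614, -0.1361, 0.1013]
tcp_rot: [-148.6, 90.0, -77.1]
wrist_force: [-3.9, 0.9, 11.6]
grip_width: 0.0
```

The right plate is stiff, at 11.6 N with under 1 mm of give. On to the next one.

Emit:
{"api": "carry_out", "payload": {
  "series": [
    [0,0,0,0,0,8,255],
    [0,0,0,6,18,0,255],
    [0,0,0,6.1,18,0,255],
    [0,0,0,0,0,-4,255],
    [0,0,0,0,0,0,255]
  ]
}}

```text
time_s: 4.8
tool_pos: [0.473, -0.1003, 0.1042]
tcp_rot: [115.2, 89.9, -173.3]
wrist_force: [0.7, -0.4, -0.5]
grip_width: 0.0004
```

Emit:
{"api": "carry_out", "payload": {
  "series": [
    [0,0,0,0,0,-2,255],
    [0,0,0,0,0,-1,255],
    [0,0,0,0,0,0,255]
  ]
}}

```text
time_s: 5.1
tool_pos: [0.4731, -0.1011, 0.1018]
tcp_rot: [161.2, 90.0, -127.5]
wrist_force: [-1.9, -0.6, 5.4]
grip_width: 0.0002
```

Emit:
{"api": "carry_out", "payload": {
  "series": [
    [0,0,0,0,0,-1,255],
    [0,0,0,0,0,0,255]
  ]
}}

```text
time_s: 5.3
tool_pos: [0.4732, -0.1011, 0.1013]
tcp_rot: [-177.8, 89.9, -106.4]
wrist_force: [-4.2, 0.4, 11.5]
grip_width: 0.0
```

Stiff as well. Next is plate 3.

Emit:
{"api": "carry_out", "payload": {
  "series": [
    [0,0,0,0,0,8,255],
    [0,0,0,6,18,0,255],
    [0,0,0,6.1,18,0,255],
    [0,0,0,0,0,-4,255],
    [0,0,0,0,0,0,255]
  ]
}}

```text
time_s: 5.8
tool_pos: [0.485, -0.0647, 0.1041]
tcp_rot: [119.3, 89.9, -169.3]
wrist_force: [0.2, 0.3, -0.0]
grip_width: 0.0003
```

Emit:
{"api": "carry_out", "payload": {
  "series": [
    [0,0,0,0,0,-2,255],
    [0,0,0,0,0,-1,255],
    [0,0,0,0,0,0,255]
  ]
}}

```text
time_s: 6.1
tool_pos: [0.4852, -0.0653, 0.1018]
tcp_rot: [161.6, 89.9, -127.1]
wrist_force: [-3.2, -0.6, 6.4]
grip_width: 0.0004
```

Emit:
{"api": "carry_out", "payload": {
  "series": [
    [0,0,0,0,0,-1,255],
    [0,0,0,0,0,0,255]
  ]
}}

```text
time_s: 6.3
tool_pos: [0.4852, -0.0653, 0.1012]
tcp_rot: [176.5, 89.9, -112.1]
wrist_force: [-4.1, -0.7, 11.9]
grip_width: 0.0005
```

Plate 3 is stiff. Next is plate 4.

Emit:
{"api": "carry_out", "payload": {
  "series": [
    [0,0,0,0,0,8,255],
    [0,0,0,6,18,0,255],
    [0,0,0,6.1,18,0,255],
    [0,0,0,0,0,-4,255],
    [0,0,0,0,0,0,255]
  ]
}}

```text
time_s: 6.8
tool_pos: [0.4971, -0.0287, 0.1041]
tcp_rot: [120.5, 89.9, -168.1]
wrist_force: [-1.0, -0.2, -0.1]
grip_width: 0.0003
```

Emit:
{"api": "carry_out", "payload": {
  "series": [
    [0,0,0,0,0,-2,255],
    [0,0,0,0,0,-1,255],
    [0,0,0,0,0,0,255]
  ]
}}

```text
time_s: 7.1
tool_pos: [0.4973, -0.0291, 0.1015]
tcp_rot: [158.9, 90.0, -129.8]
wrist_force: [-0.1, 0.1, -0.8]
grip_width: 0.0004
```

Emit:
{"api": "carry_out", "payload": {
  "series": [
    [0,0,0,0,0,-1,255],
    [0,0,0,0,0,0,255]
  ]
}}

```text
time_s: 7.3
tool_pos: [0.4975, -0.0289, 0.1007]
tcp_rot: [179.4, 90.0, -109.2]
wrist_force: [-0.3, -2.0, 3.1]
grip_width: 0.0007
```

This one gives: 3.1 N at the same depth, against about 12 N on the others. I'll keep pressing in small steps.

Emit:
{"api": "carry_out", "payload": {
  "series": [
    [0,0,0,0,0,-1,255],
    [0,0,0,0,0,-1,255],
    [0,0,0,0,0,0,255]
  ]
}}

```text
time_s: 7.6
tool_pos: [0.4976, -0.0287, 0.0986]
tcp_rot: [-179.7, 90.0, -108.3]
wrist_force: [-1.8, -3.6, 4.1]
grip_width: 0.0006
```

Emit:
{"api": "carry_out", "payload": {
  "series": [
    [0,0,0,0,0,-1,255],
    [0,0,0,0,0,-1,255],
    [0,0,0,0,0,0,255]
  ]
}}

```text
time_s: 7.9
tool_pos: [0.4978, -0.0282, 0.0966]
tcp_rot: [-68.1, 90.0, 3.3]
wrist_force: [-1.1, -2.5, 5.5]
grip_width: 0.0002
```

Emit:
{"api": "carry_out", "payload": {
  "series": [
    [0,0,0,0,0,-1,255],
    [0,0,0,0,0,-1,255],
    [0,0,0,0,0,0,255]
  ]
}}

```text
time_s: 8.2
tool_pos: [0.4979, -0.0281, 0.0961]
tcp_rot: [-134.3, 89.9, -62.9]
wrist_force: [-7.3, -4.3, 22.1]
grip_width: 0.0004
```

Run:
```python
from h import *
snap('scene','s2.png')
```

```text
(no output)
```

View pics/s2.png

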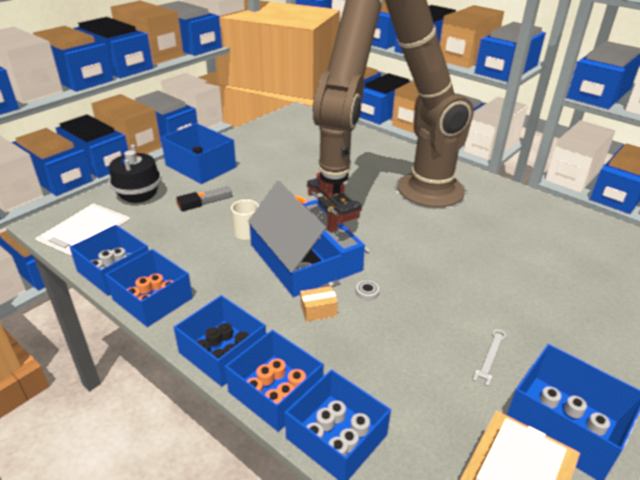

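The cover has sprung up (its edge spans about (250,225)–(325,240) in the scene view). I'll lift off the plate, then move back towards the robot and up.

Emit:
{"api": "carry_out", "payload": {
  "series": [
    [0,0,0,0,0,8,255],
    [0,0,0,-2,0.5,15,255],
    [0,0,0,-10,3,25,255],
    [0,0,0,-15,5,30,255],
    [0,0,0,-20,6,30,255]
  ]
}}

```text
time_s: 8.75
tool_pos: [0.4503, -0.0125, 0.2038]
tcp_rot: [23.2, 89.9, 94.6]
wrist_force: [0.1, -0.5, 0.4]
grip_width: 0.0005
```

Emit:
{"api": "carry_out", "payload": {
  "series": [
    [0,0,0,-20,6,30,255],
    [0,0,0,-15,5,15,255],
    [0,0,0,0,0,0,255],
    [0,0,0,0,0,0,255],
    [0,0,0,0,0,0,255]
  ]
}}

```text
time_s: 9.25
tool_pos: [0.4158, -0.0027, 0.247]
tcp_rot: [69.6, 89.9, 141.0]
wrist_force: [0.7, -0.2, -0.0]
grip_width: 0.0005
```

Emit:
{"api": "carry_out", "payload": {
  "series": [
    [0,0,0,0,0,0,255],
    [0,0,0,0,0,0,255],
    [0,0,0,0,0,0,255],
    [0,0,0,0,0,0,255],
    [0,0,0,0,0,0,255]
  ]
}}

```text
time_s: 9.75
tool_pos: [0.4156, -0.0026, 0.2475]
tcp_rot: [67.2, 90.0, 138.7]
wrist_force: [1.2, 0.6, -0.1]
grip_width: 0.0005
```

Run:
```python
from h import *
a=snap('scene','s3.png');b=snap('top','t3.png')
cv2.imwrite('pics/c3.png',np.hstack([cv2.resize(i['color'][:,:,::-1],(400,300)) for i in(a,b)]))
o=readout.get_obs();print(o['tool_pos'],o['wrist_force'],abs(o['qvel']).max())
```

```text
[ 0.41564745 -0.00263004  0.24762059] [-0.3674097   0.53815991  0.08789771] 0.18157522680315247
```

View pics/s3.png

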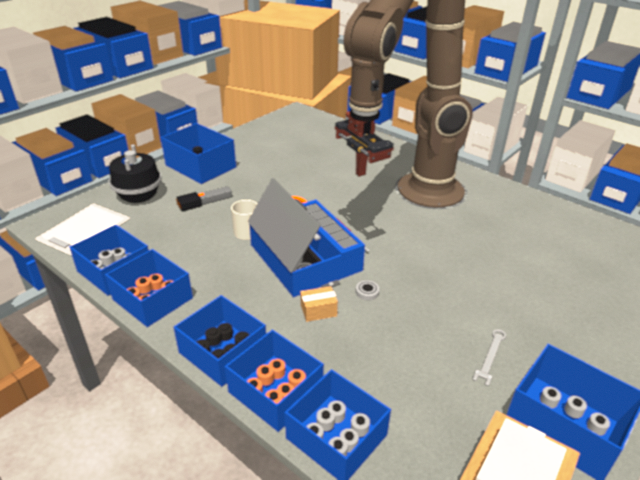

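View pics/t3.png

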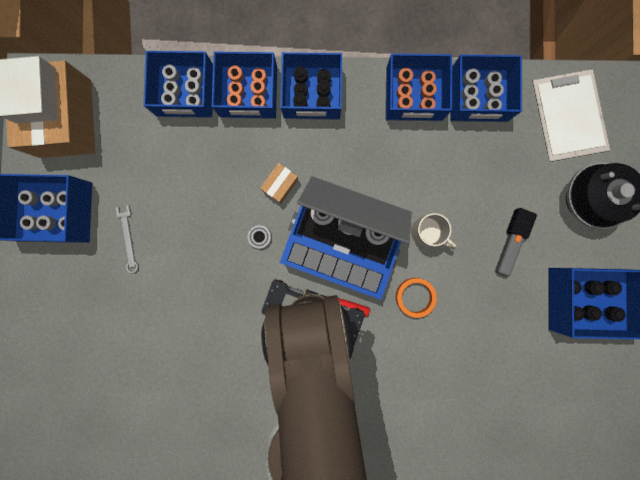

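The cover stands open and all the loose things I can see are where they started. The hand is clear of everything, so I'm handing in.

```bash
python3 -c "
from cell import job
print(job.close_job())"
```

```text
the job is handed in; nothing more can be done
None
```

The cover is open. The button was the fourth plate from the right (y = +19 mm of the case), and pressing it fully in made the cover spring up by itself.

- **Finding it:** I felt along the row from the right with closed fingertips. The first three plates were stiff, at about 12 N with under 1 mm of give. The fourth gave from about 3 N and went fully in. I pressed slightly past its stop, and the highest wrist force I read was about 22 N on its z axis.
- **Last checks:** The scene and top views show the cover standing open. They show no visible movement of the bearing, carton, tape, mug, wrench or scanner. The gripper partly hid the screwdriver in the top view, but the part I could see had not moved.
- **At hand-in:** The hand was clear at a height of 0.25 m, with about zero wrist force, at about 9.9 s. I judged the cover's angle from the pictures and did not measure it. No check failed or disagreed.

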